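# Turn the face-down plaque over for display

### The job

One of the two bog oak plaques has been left lying picture side down on its beech block. Turn it over and set it down gently, picture side up, flat and squarely on the bed of the empty beech cradle between its two end lips, either end first; you may stand it on end in the slotted beech rack to change your grip. Leave the other plaque and the souvenirs standing where they are.

Things in the scene. Friction and masses are not known exactly. Their poses are not given: they have to be found in the camera images.
- plaque: The plaque to turn: dark bog oak slab 96 (own x) x 60 (own y) x 10 mm, about 0.12 kg, a brass wheel cross (64 x 52 mm) 2.5 mm proud of its picture face only; the back is plain but for a small steel disc. Origin: centre of the picture side, level with the brass top. Own z points out of the BACK: up at the start, down once turned. The slab fills z = 2.5 to 12.5 mm. Lies lengthways on block_a.
- plaque_center (a point): Centre of that plaque's slab (5 mm under the back, on the middle of its length and width); axes as plaque.
- block_a: Plain fixed beech block 80 (own x) x 44 (own y) x 30 mm high under the face-down plaque; origin at the centre of its underside, on the counter. The plaque overhangs it by 8 mm on each long side and end.
- block_b: Identical fixed beech block, under the other plaque.
- plaque_up: The other plaque, same size, already picture side up on block_b; origin at the centre of its underside (own z up). Leave it.
- cradle: Empty fixed beech cradle 112 (own x) x 44 (own y) mm. Its flat bed is 30 mm above the counter; a lip across each end rises 6 mm above the bed, 104 mm clear between the lips along own x. Open at the long sides. Origin at the centre of its underside, z up.
- rack: Fixed beech stand with a slot in which a plaque can stand on end: two upright walls 12 mm thick, tops 34 mm above the counter; slot 15 mm wide (own x), 56 mm long (own y, open at both ends), its floor 8 mm above the counter; foot 70 x 56 mm. Origin: centre of the underside, under the slot's middle. A released plaque leans up to 12 degrees either way.
- tower: Grey stone round tower souvenir, 48 mm across its foot, 118 mm high, loose and upright; stands off one end of block_a, its centre about 115 mm from the block's. Origin at the centre of its underside.
- hare: Small carved bog oak hare, 54 x 26 mm, 42 mm high, loose; stands off the other end of block_a, as far out. Origin at the centre of its underside.
- bookend: Loose brass bookend with a shamrock outline, base 50 x 56 mm, 105 mm high; stands off one end of the cradle, its centre about 125 mm from the cradle's. Origin at the centre of its underside.
- teapot: Glazed cottage teapot miniature, 64 x 36 mm, 43 mm high, loose; stands off the other end of the cradle, as far out. Origin at the centre of its underside.
- whistle: Blue tin whistle, 180 mm long (own x), 12 mm high, lying loose alongside block_b, about 64 mm from the block's centre line. Origin at its middle, on the counter.
There are look-alikes about, which are no part of the job. What is shaped like the plaque but orange or red is not meant. Leave any green or pink look-alike of the cradle alone.

How it is judged:
At the end, for the whole second after the job is handed in: The plaque lies at rest, picture side up and level within 0.04 rad, on the cradle's bed between the lips (its centre within 8 mm along and 10 mm across the cradle's centre), lengthways with the cradle within 0.15 rad either way round (angle between plaque's own z axis and vertical above 3.1016 rad and y of plaque_center in the frame of cradle between -0.01 and 0.01 m and x of plaque_center in the frame of cradle between -0.008 and 0.008 m and z of plaque_center in the frame of cradle between 0.032 and 0.038 m and angle between the x axis of plaque and the x axis of cradle, either way round below 0.15 rad and linear speed of plaque below 0.02 m/s); the robot touches nothing.
It fails at once if the other plaque is moved more than 20 mm or tipped (distance of plaque_up from where it was at the start of the episode above 0.02 m or angle between plaque_up's own z axis and vertical above 0.3 rad).
It fails at once if the tower or bookend is moved more than 20 mm or tipped (distance of any of tower, bookend from where it was at the start of the episode above 0.02 m or angle between any of tower, bookend's own z axis and vertical above 0.3 rad).
It fails at once if the hare, teapot or whistle is moved more than 20 mm (or the first two tipped) (distance of any of hare, teapot, whistle from where it was at the start of the episode above 0.02 m or angle between any of hare, teapot's own z axis and vertical above 0.3 rad).
It fails at once if the plaque is dropped or pressed hard on the cradle (over 30 N) (contact force between plaque and cradle above 30 N).
It also fails if it takes over 67 s, if anything falls off the work surface, if the arm or the gripper's body presses on something with over 40 N, if the wrist force passes 120 N, or if a joint passes its speed limit or range.

### The arm

A 6-joint arm with a two-finger parallel gripper is mounted at the origin on the work surface. World frame = base frame: x ahead of the robot, y to its left, z up, the work surface at z = 0. Lengths are in m, angles in rad, forces in N, time in s.
With the tool pointing down it reaches from about 0.25 to 0.775 m from the base axis. Payload 4 kg.
Tool frame: the origin (TCP) lies between the finger pads; the fingertips stand 17 mm ahead of it and the grasp point (between the pads) lies 2 mm behind it; z points along the fingers, y is the line along which they close (so a half turn about z gives the same grasp; the last joint's range is limited). The gripper opens to 94 mm and grips with 3 to 60 N. Pads are 16 mm wide; open, the fingers measure 119 mm over their backs; the gripper's body (75 mm by 177 mm) begins 78 mm behind the grasp point.
Start: joints at [1.179, 0.087, 1.371, -0, 1.684, -0.103], TCP at [0.157, 0.527, 0.223] pointing down, gripper open.
Joint ranges: [-3.1, 3.1], [-0.76, 2.03], [0.27, 2.55], [-1.08, 4.22], [0.17, 2.65], [-2.57, 2.57]. Speed limits (rad/s): [2.79, 2.79, 3.14, 3.14, 3.14, 3.14].

### API

Orientations are given as a unit quaternion [x, y, z, w].
In Python, from station import env gives the robot as it stands.
- The arm moves only by the tool drive_tool, never from a script. Its argument "series" is a list of rows, each an object with "linear": the shift along the tool's x, y, z as a fraction of full scale, a list of three; "spin": the turn about the tool's z as a fraction of full scale. In form: [{"linear": [x, y, z], "spin": spin}, ...]. A call has 1 to 8 rows; each row is the pose to reach, as a shift and turn from the pose commanded when the call began, along the tool's axes at that moment; what a row does not reach only later rows make up. Full scale, the value 1, is 0.3 m for a shift and 1.5 rad for a turn. A row lasts 1/10 s, in which the tool goes at most 50 mm and 8.59 degrees, less where a joint would pass 70% of its speed; a pose out of reach is approached as far as the arm can. A call with a number of a shift or a turn outside -1 to 1 is refused whole. A call with a gripper value outside its range is refused whole. "claw" is the closure, from -1 (fully open) to 1 (shut), set as the call begins (left out, the last holds). The fingers move at their own pace and stop on an object; "squeeze" is the grip in N (left out, the last holds). Time passes only in rows, so rows that repeat a pose let the fingers close. It gives the time, the measured TCP pose, the force, the opening and the grip force at its end, in the units of the state.
- env.read_state(): the state, without advancing time (a new reading comes with each control period).
- env.snapshot(name): name is "scene" or "top"; returns a dict with "image" (400x640x3 uint8, blue, green, red), "depth" (400x640 float32, m along the optical axis (not along the pixel's ray), 0 where there is no reading), "fx", "fy", "cx", "cy" (pixels), "k1" (the pictures are not rectified: a ray, as slopes to the right and down, at radius r is drawn at 1 + k1 r^2 times it, then the intrinsics apply), "R" (3x3) and "t" (3): a world point X has camera coordinates R X + t. Camera axes: x right, y down, z forward; pixel columns grow to the right and rows downward; lengths in m; the calibration is good to about 2 mm. A picture is of the moment at which its call begins.
- env.sign_off(): hands the job in; it is judged then, once.
The state is a dict: "time": time; "qpos": joint angles; "qvel": joint speeds; "tau": joint torques, N m; "eef_pos": TCP position; "eef_rot": TCP orientation; "wrist_force": force on the tool from outside, world axes, zero at the start; "moment": the same for the moment, N m; "grip_width": finger opening in m; "gripper_force": force on a finger pad.
Only numpy, scipy, OpenCV 4.12 (cv2) and the standard library are available. Lean on these libraries where they do the work, as an engineer would, in place of code of your own. Each camera call takes 0.05 s, during which the arm holds its last target. There are 200 camera calls.

## Working session

There is one attempt and no reset: what is moved stays moved. The work goes in short steps, Python scripts to look and compute and a tool call to move; the robot and the scene stay as the last step left them, time stands still between calls to the robot, and variables do not carry over. Pictures are saved under pics/ and viewed, at most 10 in all, crops included, and the job is handed in when it is done.

Besides the shell and the picture viewer there is one more tool, called as name(argument=value, ...), one argument or row to a line, values as JSON. drive_tool: Moves the arm, as the interface text tells. Its arguments: {"type":"object","properties":{"series":{"type":"array"},"claw":{"type":"number"},"squeeze":{"type":"number"}},"required":["series"]}

I'll start with the state and both views.

```bash
ls; mkdir -p pics; python3 - <<'E'
from station import env
import cv2,numpy as np,pickle
print(env.read_state())
for n in("top","scene"):
    s=env.snapshot(n); pickle.dump(s,open(f"pics/{n}0.pkl","wb")); cv2.imwrite(f"pics/{n}0.png",s["image"])
    print(n,{k:np.round(s[k],4).tolist() for k in("fx","fy","cx","cy","k1","R","t")})
E
```

```text
pics
{'time': 0.0, 'qpos': array([ 1.17889261e+00,  8.79632878e-02,  1.37222614e+00,  2.15402487e-05,
        1.68363197e+00, -1.03096276e-01]), 'qvel': array([-0.00148037, -0.00019982, -0.00013097, -0.0025158 , -0.00074941,
        0.00113531]), 'tau': array([-1.30951554e-03, -3.40188503e+01, -3.02420104e+01,  7.16160913e-02,
        3.30342539e-02, -1.66884456e-04]), 'eef_pos': array([0.15644325, 0.52674494, 0.2213139 ]), 'eef_rot': array([ 1.43901104e-01,  9.89591446e-01, -1.07779204e-03, -2.83376524e-04]), 'wrist_force': array([ 1.21012529, -0.12024904,  0.336619  ]), 'moment': array([ 0.05289315, -0.04243044,  0.00397453]), 'gripper_force': 0.0, 'grip_width': 0.09394424880454459}
top {'fx': 482.0355, 'fy': 482.0355, 'cx': 323.623, 'cy': 199.0599, 'k1': -0.0285, 'R': [[0.0168, -0.9998, -0.0095], [-0.9928, -0.0155, -0.1185], [0.1183, 0.0114, -0.9929]], 't': [-0.0023, 0.5295, 1.3997]}
scene {'fx': 411.889, 'fy': 411.889, 'cx': 318.9012, 'cy': 197.6158, 'k1': -0.0503, 'R': [[0.4411, 0.8973, 0.0164], [0.4548, -0.2077, -0.866], [-0.7737, 0.3894, -0.4997]], 't': [-0.2247, -0.1661, 1.7661]}
```

View pics/top0.png

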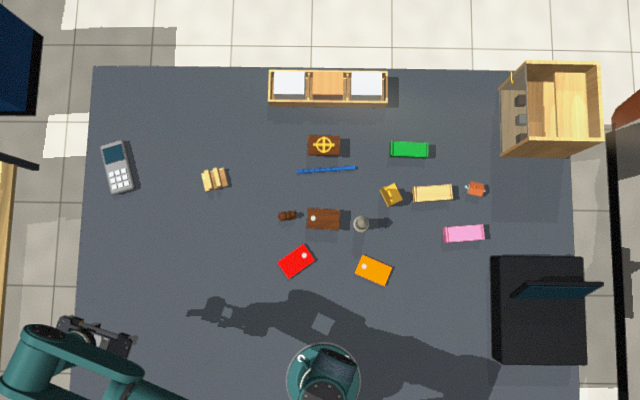

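View pics/scene0.png

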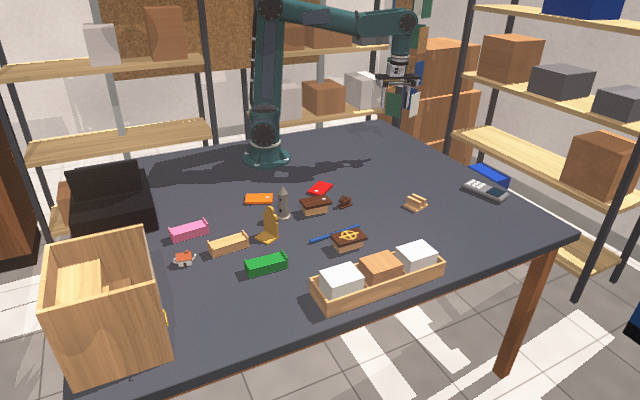

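Candidates in the top view:
- **Plaque:** dark brown at (323,218) with a steel disc, so back up and the one I want. The plaque at (324,145) shows the brass cross and stays put. Red (296,261) and orange (374,270) are decoys.
- **Cradle:** plain beech at (433,193). Green (409,149) and pink (464,233) are decoys.
- **Rack:** (215,180).
- **Scene view:** plaque about (315,206), cradle about (228,243), rack about (416,202).

The tool can only shift and spin. I plan to grip the long sides near one end, let the plaque pivot between the pads, and lay it over on the cradle.

```bash
cat > h.py <<'E'
import numpy as np,cv2,pickle
def load(n,i=0): return pickle.load(open(f"pics/{n}{i}.pkl","rb"))
def slopes(s,px):
    K=np.array([[s["fx"],0,s["cx"]],[0,s["fy"],s["cy"]],[0,0,1]]);d=np.array([s["k1"],0,0,0,0])
    return cv2.undistortPoints(np.array(px,float).reshape(-1,1,2),K,d)[:,0]
def ray(s,px):
    m=slopes(s,px); R=s["R"]; d=np.c_[m,np.ones(len(m))]@R; return -R.T@s["t"],d
def plane(s,px,z):
    c,d=ray(s,px); return c+d*((z-c[2])/d[:,2])[:,None]
def tri(s1,p1,s2,p2):
    c1,d1=ray(s1,[p1]);c2,d2=ray(s2,[p2]);d1,d2=d1[0],d2[0]
    A=np.c_[d1,-d2];k=np.linalg.lstsq(A,c2-c1,rcond=None)[0];a=c1+k[0]*d1;b=c2+k[1]*d2
    return (a+b)/2,np.linalg.norm(a-b)
def proj(s,X):
    v=cv2.projectPoints(np.array(X,float).reshape(-1,1,3),cv2.Rodrigues(s["R"])[0],s["t"],np.array([[s["fx"],0,s["cx"]],[0,s["fy"],s["cy"]],[0,0,1]]),np.array([s["k1"],0,0,0,0.]))[0];return v[:,0]
def depthpt(s,uv):
    m=slopes(s,[uv])[0];z=s["depth"][int(round(uv[1])),int(round(uv[0]))];return s["R"].T@(np.r_[m,1]*z-s["t"])
E
python3 - <<'E'
from h import *
t,s=load("top"),load("scene")
for n,uv in dict(plaque=(328,219),plaqueup=(324,145),cradle=(433,193),rack=(215,180),tower=(361,224),hare=(287,216),bookend=(391,195),teapot=(476,188),red=(296,261),orange=(374,270)).items():
    p=depthpt(t,uv); print(n,p.round(4),proj(s,[p]).round(1))
def big(s,c,w,h,f): 
    x,y=c; return cv2.resize(s["image"][y-h//2:y+h//2,x-w//2:x+w//2],None,fx=f,fy=f,interpolation=cv2.INTER_CUBIC)
a=np.hstack([big(t,(335,220),100,75,4),big(t,(433,193),100,75,4)])
b=np.hstack([big(s,(315,206),100,75,4),big(s,(228,243),100,75,4)])
cv2.imwrite("pics/crop1.png",np.vstack([a,b]))
cv2.imwrite("pics/crop2.png",np.hstack([big(t,(215,180),66,60,6),big(s,(416,202),66,60,6)]))
E
```

```text
plaque [ 0.4698 -0.0076  0.039 ] [[311.8 202.2]]
plaqueup [0.6902 0.0077 0.0452] [[348.6 233.9]]
cradle [ 0.5536 -0.3198  0.0247] [[227.6 242.3]]
rack [0.5813 0.3316 0.0352] [[413.8 197.3]]
tower [ 0.4524 -0.1005  0.1005] [[283.6 189.4]]
hare [0.4765 0.113  0.041 ] [[344.3 195.2]]
bookend [ 0.5478 -0.1966  0.0082] [[267.  235.7]]
teapot [ 0.5688 -0.4447  0.0378] [[184.5 252.6]]
red [0.3454 0.0857 0.0074] [[320.2 188.7]]
orange [ 0.3229 -0.146   0.0115] [[258.6 197.9]]
```

View pics/crop1.png

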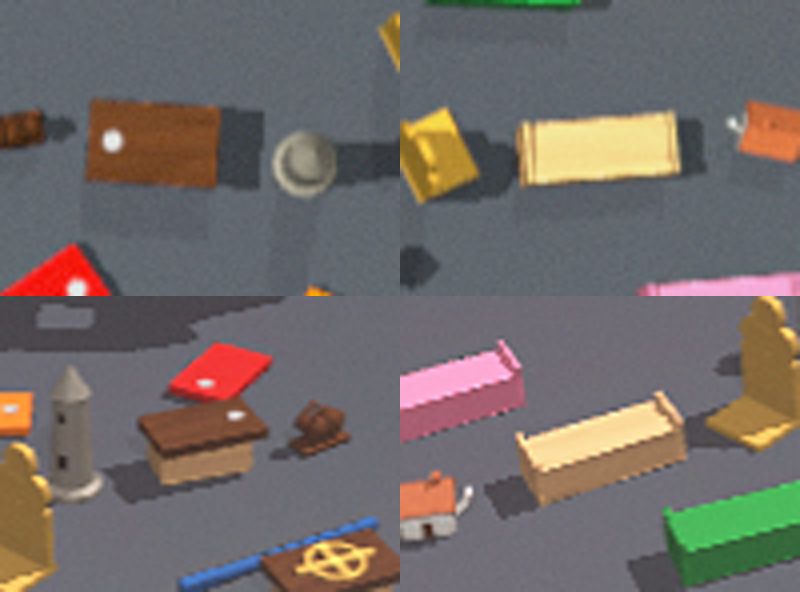

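View pics/crop2.png

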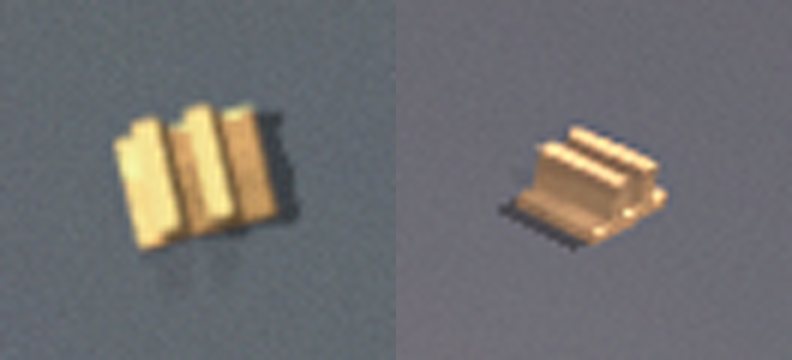

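Confirmed. The plaque is the dark slab with the disc at its hare end. The plain beech cradle has lips at both ends, and the rack is at (215,180) with its slot tilted. Next I'll measure them with masks.

```bash
cat > m.py <<'E'
from h import *
def rect(s,mask,box,show=""):
    x0,y0,x1,y1=box;m=np.zeros(mask.shape,np.uint8);m[y0:y1,x0:x1]=mask[y0:y1,x0:x1]
    c=max(cv2.findContours(m,cv2.RETR_EXTERNAL,cv2.CHAIN_APPROX_NONE)[0],key=cv2.contourArea)
    return c[:,0].astype(float),m
def up(s,box,f=4):
    x0,y0,x1,y1=box;im=cv2.resize(s["image"][y0:y1,x0:x1],None,fx=f,fy=f,interpolation=cv2.INTER_CUBIC)
    return im,(lambda p:(np.asarray(p,float)+.5)/f-.5+[x0,y0])
def face(s,box,fn,z):
    im,back=up(s,box);m=fn(cv2.cvtColor(im,cv2.COLOR_BGR2HSV).astype(int),im.astype(int)).astype(np.uint8)
    m=cv2.morphologyEx(m,cv2.MORPH_CLOSE,np.ones((9,9)))
    c=max(cv2.findContours(m,cv2.RETR_EXTERNAL,cv2.CHAIN_APPROX_NONE)[0],key=cv2.contourArea)
    px=back(c[:,0]);P=plane(s,px,z)[:,:2]
    (cx,cy),(w,h),a=cv2.minAreaRect((P*1000).astype(np.float32))
    if w<h:w,h,a=h,w,a+90
    return np.array([cx,cy])/1000,(w,h),(a+90)%180-90,px.mean(0)
E
python3 - <<'E'
from m import *
t,s=load("top"),load("scene")
brown=lambda h,b:(h[...,1]>90)&((h[...,0]<20)|(h[...,0]>170))&(h[...,2]<190)|((h[...,2]>190)&(h[...,1]<40))
beech=lambda h,b:(h[...,0]>8)&(h[...,0]<30)&(h[...,1]>60)&(h[...,2]>120)
print("plaque top",face(t,(300,200,350,236),brown,.0425))
print("plaqueup",face(t,(300,130,346,160),lambda h,b:(h[...,1]>90)&(h[...,0]<35),.0425))
print("cradle top",face(t,(407,175,457,210),lambda h,b:beech(h,b)&(b[...,2]>0),.033))
print("rack foot",face(t,(195,160,235,200),beech,.02))
dt=tri(t,(313,218.2),s,(323.6,198.8));print("disc",dt)
# disc centroid
for q,box in((t,(306,210,320,226)),(s,(315,192,332,205))):
    im,back=up(q,box);h=cv2.cvtColor(im,cv2.COLOR_BGR2HSV);m=((h[...,1]<60)&(h[...,2]>150));y,x=np.nonzero(m);print(m.sum(),back([[x.mean(),y.mean()]]))
# depth stats
for n,(x,y) in dict(plaque=(326,219),cradle=(433,193),counter=(400,225)).items():
    z=[depthpt(t,(x+i,y+j))[2] for i in range(-5,6) for j in range(-3,4)];print(n,np.median(z))
# edge profiles along cradle axis in top image, row V and red channel
for n,a,b in(("cradle",(408,194.3),(458,192.3)),):
    k=np.linspace(0,1,101);xs=(a[0]+k*(b[0]-a[0])).astype(np.float32);ys=(a[1]+k*(b[1]-a[1])).astype(np.float32)
    v=cv2.remap(t["image"],xs[None],ys[None],cv2.INTER_LINEAR)[0];print([(round(float(x),1),int(q[2])) for x,q in zip(xs,v)])
E
```

```text
plaque top (array([0.4706564, 0.0071507]), (95.90785217285156, 59.57717514038086), 87.38652801513672, array([322.90517241, 218.48953202]))
plaqueup (array([0.69104346, 0.00923973]), (96.29322052001953, 60.54218673706055), 89.74918365478516, array([323.57174185, 144.88565163]))
cradle top (array([ 0.55298267, -0.31508072]), (120.88917541503906, 48.395347595214844), -84.74523878097534, array([431.9799884 , 192.94460557]))
rack foot (array([0.58922223, 0.33891443]), (72.35771179199219, 65.2750015258789), -74.47002601623535, array([213.72364458, 178.50527108]))
disc (array([0.4710491 , 0.0361185 , 0.04232564]), np.float64(0.0005860988737813702))
349 [[312.63932665 217.7489255 ]]
120 [[323.39583333 198.33541667]]
plaque 0.042866632405019964
cradle 0.030354134186784208
counter -3.849968383970364e-05
[(408.0, 64), (408.5, 63), (409.0, 61), (409.5, 61), (410.0, 60), (410.5, 59), (411.0, 58), (411.5, 81), (412.0, 105), (412.5, 137), (413.0, 169), (413.5, 192), (414.0, 214), (414.5, 226), (415.0, 238), (415.5, 221), (416.0, 204), (416.5, 222), (417.0, 241), (417.5, 243), (418.0, 245), (418.5, 
[... 400 characters left out ...]
33.0, 243), (433.5, 244), (434.0, 244), (434.5, 244), (435.0, 244), (435.5, 244), (436.0, 244), (436.5, 244), (437.0, 244), (437.5, 244), (438.0, 243), (438.5, 244), (439.0, 244), (439.5, 244), (440.0, 244), (440.5, 245), (441.0, 245), (441.5, 244), (442.0, 244), (442.5, 244), (443.0, 244), (443.5, 244), (444.0, 243), (444.5, 244), (445.0, 244), (445.5, 244), (446.0, 244), (446.5, 244), (447.0, 244), (447.5, 244), (448.0, 244), (448.5, 243), (449.0, 241), (449.5, 231), (450.0, 221), (450.5, 230), (451.0, 238), (451.5, 197), (452.0, 155), (452.5, 112), (453.0, 70), (453.5, 63), (454.0, 57), (454.5, 59), (455.0, 61), (455.5, 62), (456.0, 63), (456.5, 61), (457.0, 60), (457.5, 66), (458.0, 71)]
```

```bash
python3 - <<'E'
from m import *
t,s=load("top"),load("scene")
r=t["image"][...,2].astype(float)
def cross(v,th): 
    k=np.nonzero((v[:-1]-th)*(v[1:]-th)<0)[0]; return k+(th-v[k])/(v[k+1]-v[k])
up_,lo=[],[]
for c in range(419,448):
    k=cross(r[175:212,c],155)+175; up_.append((c,k[0])); lo.append((c,k[-1]))
A=plane(t,up_,.03);B=plane(t,lo,0.0)
for n,Q in(("far",A),("near",B)):
    p=np.polyfit(Q[:,1],Q[:,0],1);print(n,"dx/dy",p[0],"angle",np.degrees(np.arctan(p[0])),"x at y=-.315",np.polyval(p,-.315))
# ends (rows ~ center) : left inner lip top 416.0, right outer lip top 452.1
for row in (189,191,193,195,197):
    v=r[row];k=cross(v[405:460],155)+405
    print(row,k.round(2), 415+np.argmin(v[415:418]),448+np.argmin(v[448:451]))
print(plane(t,[(416,194),(452.1,192.4)],.036))
# scene: cradle crop corners of bed/lips -> full res crops
im,back=up(s,(203,225,258,265),14);cv2.imwrite("pics/crop3.png",im)
E
```

```text
far dx/dy -0.09087146756353763 angle -5.192290910907112 x at y=-.315 0.5772776446605313
near dx/dy -0.0900903175820477 angle -5.147897753527244 x at y=-.315 0.5336701903866404
189 [411.92 451.59] 416 450
191 [411.85 451.74] 416 450
193 [412.39 452.08] 416 450
195 [412.78 452.24] 416 450
197 [412.73 452.53] 416 450
[[ 0.54831608 -0.26699473  0.036     ]
 [ 0.55477669 -0.37404671  0.036     ]]
```

View pics/crop3.png

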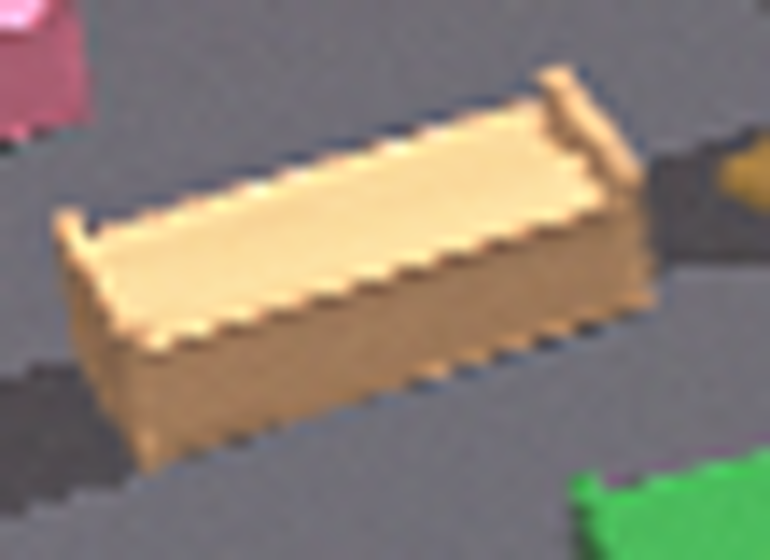

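Measured positions:
- **Plaque:** centre (0.4707, 0.0072), long axis at 87.4°, top 42.5 mm (disc triangulated to 42.3 mm).
- **Cradle:** centre about (0.556, -0.3185), axis at 95.2°, bed about 30 mm.

I'll grip across the width near the hare end. First I'll travel there.

drive_tool(
  series=[
    {"linear": [-1,-0.84,0],"spin": 0.884},
    {"linear": [-1,-0.84,0],"spin": 0.884},
    {"linear": [-1,-0.84,0],"spin": 0.884},
    {"linear": [-1,-0.84,0],"spin": 0.884},
    {"linear": [-1,-0.84,0],"spin": 0.884},
    {"linear": [-1,-0.84,0],"spin": 0.884},
    {"linear": [-1,-0.84,0],"spin": 0.884},
    {"linear": [-1,-0.84,0],"spin": 0.884},
  ],
  claw=-1,
  squeeze=3,
)

```text
time: 0.9
eef_pos: [0.3731, 0.1979, 0.2222]
eef_rot: [0.68, 0.733, -0.0, 0.0]
wrist_force: [0.6, -0.1, -0.2]
grip_width: 0.094
gripper_force: 0.0
```

```bash
cat > go.py <<'E'
import sys,numpy as np
from station import env
from scipy.spatial.transform import Rotation as Ro
from h import *
def go(x,y,z,yaw):   # target TCP (measured frame), yaw of tool y axis in deg
    s=env.read_state();R=Ro.from_quat(s["eef_rot"]).as_matrix()
    d=R.T@(np.array([x,y,z])-s["eef_pos"]);cur=np.degrees(np.arctan2(R[1,1],R[0,1]))
    sp=-((yaw-cur+180)%360-180)
    print("t",round(s["time"],2),"pos",s["eef_pos"].round(4),"yaw",cur.round(2),"q6",s["qpos"][5].round(2),"w",s["grip_width"].round(4),"gf",round(float(s["gripper_force"]),2),"F",s["wrist_force"].round(1))
    print("linear",(d/.3).round(4),"spin",round(np.radians(sp)/1.5,4),"tilt",R[2].round(4))
if __name__=="__main__": go(*map(float,sys.argv[1:5]))
E
python3 go.py .4725 .0472 .10 -2.6
python3 - <<'E'
from h import *
s=load("scene");t=load("top")
q=[((150+.5)/14-.5+203,(470+.5)/14-.5+225),((655+.5)/14-.5+203,(300+.5)/14-.5+225)]
P=plane(s,q,0);print(P,P.mean(0)-0.022*np.array([.9959,.0901,0]))
E
```

```text
[[ 0.57705551 -0.37072595  0.        ]
 [ 0.56464112 -0.25892434  0.        ]] [ 0.54893851 -0.31680734  0.        ]Traceback (most recent call last):
  File "go.py", line 11, in <module>
    if __name__=="__main__": go(*map(float,sys.argv[1:5]))
                             ~~^^^^^^^^^^^^^^^^^^^^^^^^^^^
  File "go.py", line 9, in go
    print("t",round(s["time"],2),"pos",s["eef_pos"].round(4),"yaw",cur.round(2),"q6",s["qpos"][5].round(2),"w",s["grip_width"].round(4),"gf",round(float(s["gripper_force"]),2),"F",s["wrist_force"].round(1))
                                                                                                               ^^^^^^^^^^^^^^^^^^^^^
AttributeError: 'float' object has no attribute 'round'
```

```bash
sed -i 's/s\["grip_width"\].round(4)/round(float(s["grip_width"]),4)/' go.py; python3 go.py .4725 .0472 .10 -2.6
```

```text
t 0.9 pos [0.3731 0.1979 0.2222] yaw 4.28 q6 0.28 w 0.094 gf 0.0 F [ 0.6 -0.1 -0.2]
linear [-0.5257  0.293   0.4074] spin 0.0801 tilt [-3.e-04 -0.e+00 -1.e+00]
```

drive_tool(
  series=[
    {"linear": [-0.526,0.293,0.1],"spin": 0.08},
    {"linear": [-0.526,0.293,0.2],"spin": 0.08},
    {"linear": [-0.526,0.293,0.3],"spin": 0.08},
    {"linear": [-0.526,0.293,0.407],"spin": 0.08},
    {"linear": [-0.526,0.293,0.407],"spin": 0.08},
    {"linear": [-0.526,0.293,0.407],"spin": 0.08},
    {"linear": [-0.526,0.293,0.407],"spin": 0.08},
  ],
)

```text
time: 1.6
eef_pos: [0.4725, 0.0503, 0.1001]
eef_rot: [0.721, 0.693, -0.0, -0.001]
wrist_force: [-0.2, -0.7, -1.1]
grip_width: 0.0941
gripper_force: 0.0
```

```bash
python3 go.py .4725 .0472 .0355 -2.6
```

```text
t 1.6 pos [0.4725 0.0503 0.1001] yaw -2.22 q6 0.02 w 0.0941 gf 0.0 F [-0.2 -0.7 -1.1]
linear [-0.0105  0.0006  0.2155] spin 0.0044 tilt [ 6.0e-04 -1.7e-03 -1.0e+00]
```

drive_tool(
  series=[
    {"linear": [0,0,0.1],"spin": 0},
    {"linear": [0,0,0.18],"spin": 0},
    {"linear": [0,0,0.215],"spin": 0},
    {"linear": [0,0,0.215],"spin": 0},
    {"linear": [0,0,0.215],"spin": 0},
  ],
)

```text
time: 2.1
eef_pos: [0.4741, 0.0507, 0.0377]
eef_rot: [0.72, 0.694, 0.001, 0.001]
wrist_force: [0.2, 0.1, 0.1]
grip_width: 0.094
gripper_force: 0.0
```

```bash
python3 go.py .4725 .0472 .0355 -2.6
```

```text
t 2.1 pos [0.4741 0.0507 0.0377] yaw -2.12 q6 0.02 w 0.094 gf 0.0 F [0.2 0.1 0.1]
linear [-0.012  -0.0049  0.0072] spin 0.0055 tilt [ 3.e-04  3.e-03 -1.e+00]
```

drive_tool(
  series=[
    {"linear": [-0.012,-0.005,0.007],"spin": 0.005},
    {"linear": [-0.012,-0.005,0.007],"spin": 0.005},
    {"linear": [-0.012,-0.005,0.007],"spin": 0.005},
  ],
)

```text
time: 2.4
eef_pos: [0.4718, 0.0465, 0.0345]
eef_rot: [0.723, 0.691, 0.001, 0.0]
wrist_force: [0.2, -0.4, 0.3]
grip_width: 0.0941
gripper_force: 0.0
```

drive_tool(
  series=[
    {"linear": [0,0,0],"spin": 0},
    {"linear": [0,0,0],"spin": 0},
    {"linear": [0,0,0],"spin": 0},
    {"linear": [0,0,0],"spin": 0},
    {"linear": [0,0,0],"spin": 0},
    {"linear": [0,0,0],"spin": 0},
  ],
  claw=1,
  squeeze=3,
)

```text
time: 3.0
eef_pos: [0.4713, 0.0467, 0.0337]
eef_rot: [0.723, 0.691, -0.0, -0.0]
wrist_force: [0.3, 0.6, -0.4]
grip_width: 0.0598
gripper_force: 3.0
```

```bash
python3 go.py .4725 .0472 .0355 -2.6
```

```text
t 3.0 pos [0.4713 0.0467 0.0337] yaw -2.61 q6 0.02 w 0.0598 gf 3.0 F [ 0.3  0.6 -0.4]
linear [ 0.002   0.0039 -0.0059] spin -0.0001 tilt [ 1.e-04 -1.e-04 -1.e+00]
```

drive_tool(
  series=[
    {"linear": [0,0,-0.05],"spin": 0},
    {"linear": [0,0,-0.1],"spin": 0},
    {"linear": [0,0,-0.15],"spin": 0},
    {"linear": [0,0,-0.2],"spin": 0},
    {"linear": [0,0,-0.25],"spin": 0},
    {"linear": [0,0,-0.3],"spin": 0},
    {"linear": [0,0,-0.35],"spin": 0},
    {"linear": [0,0,-0.4],"spin": 0},
  ],
)

```text
time: 3.8
eef_pos: [0.4709, 0.0467, 0.1538]
eef_rot: [0.723, 0.691, -0.0, -0.0]
wrist_force: [-0.2, -0.8, -1.9]
grip_width: 0.0602
gripper_force: 3.0
```

```bash
cat > shot.py <<'E'
import sys
from station import env
from h import *
i=sys.argv[1];c=[]
for n in("top","scene"):
    s=env.snapshot(n);pickle.dump(s,open(f"pics/{n}{i}.pkl","wb"))
    p=proj(s,[env.read_state()["eef_pos"]])[0].astype(int);x,y=np.clip(p[0],50,590),np.clip(p[1]+(10 if n=="scene" else 0),50,350)
    c.append(cv2.resize(s["image"][y-50:y+50,x-50:x+50],None,fx=4,fy=4,interpolation=cv2.INTER_CUBIC));print(n,x-50,y-50)
cv2.imwrite(f"pics/shot{i}.png",np.hstack(c))
E
python3 shot.py 1; python3 go.py .4725 .0472 .15 -2.6
```

```text
top 257 164
scene 277 128
t 3.9 pos [0.4726 0.0466 0.1557] yaw -2.6 q6 0.02 w 0.0598 gf 3.0 F [-0.2  0.2 -1.8]
linear [ 0.0019 -0.0004  0.019 ] spin -0.0001 tilt [ 3.0e-04  4.1e-03 -1.0e+00]
```

View pics/shot1.png

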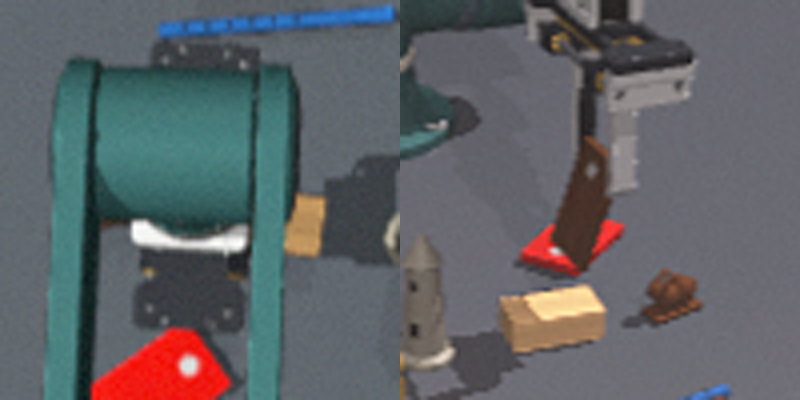

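The plaque hangs from the pads at scene (325,170), tilted with its lower end towards -y and the disc side facing the camera. Nothing else has moved. I'll estimate its angle from the disc and the lower edge.

```bash
python3 - <<'E'
from m import *
from station import env
s=load("scene",1);im=s["image"][164:200,310:336]
h=cv2.cvtColor(s["image"],cv2.COLOR_BGR2HSV).astype(int)
m=((h[...,1]>60)&((h[...,0]<12)|(h[...,0]>172))&(h[...,2]<125));mm=np.zeros(m.shape,np.uint8);mm[155:200,310:335]=m[155:200,310:335]
c=max(cv2.findContours(mm,cv2.RETR_EXTERNAL,cv2.CHAIN_APPROX_NONE)[0],key=cv2.contourArea)
q=cv2.approxPolyDP(c,2.5,True)[:,0];print(q.tolist(),cv2.minAreaRect(c))
g=np.array([.4722,.0466]);u=np.array([.0456,.999,0]);n=np.array([.999,-.0456,0])
def mid(px,off=0):
    C,d=ray(s,px);k=((np.r_[g,0]+n*off-C)@n)/(d@n);P=C+d*k[:,None];return np.c_[(P-np.r_[g,0])@u,P[:,2]]
print("disc",mid([(325,170.5)]),"bottom mid",mid([(277+172/4,128+260/4)]))
# corners: near (+x) side edge at off=+.03, far at -.03
for p in q: print(p,"near",mid([p],.03).round(4),"far",mid([p],-.03).round(4))
E
```

```text
[[324, 162], [315, 186], [321, 195], [327, 191], [323, 191], [329, 178], [328, 165]] ((322.53753662109375, 178.5057830810547), (12.620747566223145, 33.07244110107422), 8.746162414550781)
disc [[-0.00872416  0.14890534]] bottom mid [[-0.02495317  0.06821652]]
[324 162] near [[-0.0269  0.1955]] far [[0.0008 0.1647]]
[315 186] near [[-0.0565  0.1162]] far [[-0.0305  0.0808]]
[321 195] near [[-0.0348  0.0784]] far [[-0.0075  0.041 ]]
[327 191] near [[-0.0135  0.089 ]] far [[0.0149 0.0521]]
[323 191] near [[-0.0279  0.092 ]] far [[-0.0003  0.0553]]
[329 178] near [[-0.0078  0.1356]] far [[0.021  0.1014]]
[328 165] near [[-0.0128  0.1827]] far [[0.0157 0.1511]]
```

It hangs about 15–20° short of vertical. I'll catch its lower end on the empty block's near end face and roll it past vertical, keeping clear of the hare.

drive_tool(
  series=[
    {"linear": [0.04,0,0],"spin": 0},
    {"linear": [0.09,0,0],"spin": 0},
    {"linear": [0.13,0,0],"spin": 0},
    {"linear": [0.133,0,0],"spin": 0},
    {"linear": [0.133,0,0.05],"spin": 0},
    {"linear": [0.133,0,0.1],"spin": 0},
    {"linear": [0.133,0,0.15],"spin": 0},
    {"linear": [0.133,0,0.173],"spin": 0},
  ],
)

```text
time: 4.7
eef_pos: [0.4719, 0.0864, 0.0997]
eef_rot: [0.723, 0.691, -0.001, -0.001]
wrist_force: [-1.3, 0.4, -1.4]
grip_width: 0.06
gripper_force: 3.0
```

```bash
python3 go.py .4705 .013 .0956 -2.6; python3 - <<'E'
from station import env
from m import *
s=env.snapshot("scene")
h=cv2.cvtColor(s["image"],cv2.COLOR_BGR2HSV).astype(int)
m=((h[...,1]>60)&((h[...,0]<12)|(h[...,0]>172))&(h[...,2]<125)).astype(np.uint8)
p=proj(s,[env.read_state()["eef_pos"]])[0].astype(int);print(p)
x0,y0=p-[22,20];m2=np.zeros_like(m);m2[y0:y0+70,x0:x0+45]=m[y0:y0+70,x0:x0+45]
for c in cv2.findContours(m2,cv2.RETR_EXTERNAL,cv2.CHAIN_APPROX_NONE)[0]:
    if cv2.contourArea(c)>30: print(cv2.contourArea(c),cv2.approxPolyDP(c,2.5,True)[:,0].tolist())
cv2.imwrite("pics/s2.png",cv2.resize(s["image"][p[1]-35:p[1]+65,p[0]-50:p[0]+50],None,fx=5,fy=5,interpolation=cv2.INTER_CUBIC))
E
```

```text
t 4.7 pos [0.4719 0.0864 0.0997] yaw -2.6 q6 0.11 w 0.06 gf 3.0 F [-1.3  0.4 -1.4]
linear [-0.2445  0.0066  0.0139] spin 0.0 tilt [-6.0e-04 -3.6e-03 -1.0e+00]
[337 181]
97.5 [[349, 197], [342, 196], [338, 206], [350, 205]]
241.5 [[334, 175], [324, 194], [328, 192], [326, 200], [332, 207], [339, 191]]
```

View pics/s2.png

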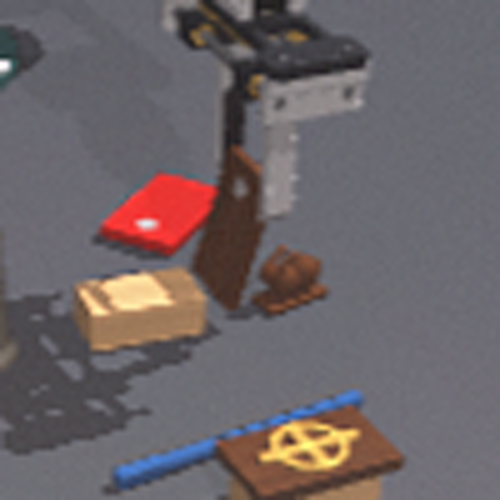

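The plaque is beside the block's near end, at crop (235,235), clear of the hare. Now I'll roll it over the block's corner.

drive_tool(
  series=[
    {"linear": [-0.03,0,0],"spin": 0},
    {"linear": [-0.06,0,0],"spin": 0},
    {"linear": [-0.09,0,0],"spin": 0},
    {"linear": [-0.12,0,0],"spin": 0},
    {"linear": [-0.15,0,0],"spin": 0},
    {"linear": [-0.18,0,0.005],"spin": 0},
    {"linear": [-0.21,0,0.01],"spin": 0},
    {"linear": [-0.245,0,0.014],"spin": 0},
  ],
)

```text
time: 5.55
eef_pos: [0.4696, 0.0124, 0.0974]
eef_rot: [0.723, 0.691, 0.0, -0.0]
wrist_force: [0.3, 1.6, -1.6]
grip_width: 0.0598
gripper_force: 3.0
```

```bash
python3 go.py .4705 .013 .0956 -2.6; python3 - <<'E'
from station import env
from m import *
s=env.snapshot("scene")
p=proj(s,[env.read_state()["eef_pos"]])[0].astype(int);print(p)
cv2.imwrite("pics/s3.png",cv2.resize(s["image"][p[1]-35:p[1]+65,p[0]-50:p[0]+50],None,fx=5,fy=5,interpolation=cv2.INTER_CUBIC))
E
```

```text
t 5.55 pos [0.4696 0.0124 0.0974] yaw -2.6 q6 -0.05 w 0.0598 gf 3.0 F [ 0.3  1.6 -1.6]
linear [0.002  0.0028 0.006 ] spin -0.0 tilt [ 4.e-04 -3.e-04 -1.e+00]
[317 185]
```

View pics/s3.png

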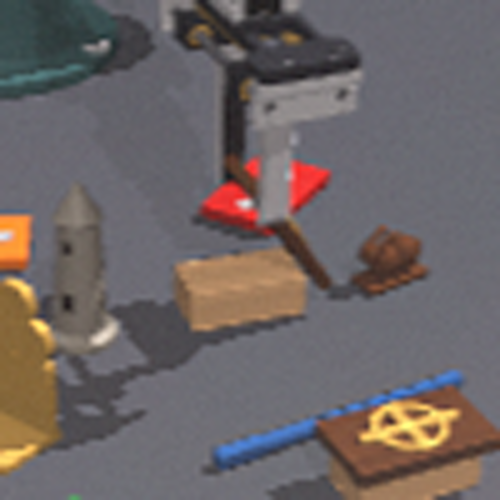

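It's now about 30° past vertical, with the lower end towards the hare and still clear of it. I'll roll it further, to about 65°, before carrying.

drive_tool(
  series=[
    {"linear": [-0.03,0,0.025],"spin": 0},
    {"linear": [-0.06,0,0.049],"spin": 0},
    {"linear": [-0.083,0,0.079],"spin": 0},
    {"linear": [-0.104,0,0.111],"spin": 0},
    {"linear": [-0.104,0,0.111],"spin": 0},
    {"linear": [-0.104,0,0.111],"spin": 0},
  ],
)

```text
time: 6.2
eef_pos: [0.4677, -0.0181, 0.0636]
eef_rot: [0.723, 0.691, -0.001, -0.001]
wrist_force: [-0.1, 0.9, -1.3]
grip_width: 0.06
gripper_force: 3.0
```

drive_tool(
  series=[
    {"linear": [0,0,0],"spin": 0},
    {"linear": [0,0,0],"spin": 0},
    {"linear": [0,0,-0.1],"spin": 0},
    {"linear": [0,0,-0.2],"spin": 0},
    {"linear": [0,0,-0.3],"spin": 0},
    {"linear": [0,0,-0.4],"spin": 0},
    {"linear": [0,0,-0.5],"spin": 0},
  ],
  squeeze=20,
)

```text
time: 6.9
eef_pos: [0.4683, -0.0179, 0.2159]
eef_rot: [0.723, 0.691, 0.0, 0.0]
wrist_force: [0.0, 0.8, -1.7]
grip_width: 0.0594
gripper_force: 20.0
```

```bash
python3 go.py .555 -.335 .21 5.2; python3 - <<'E'
from station import env
from m import *
s=env.snapshot("scene")
p=proj(s,[env.read_state()["eef_pos"]])[0].astype(int);print(p)
cv2.imwrite("pics/s4.png",cv2.resize(s["image"][p[1]-35:p[1]+65,p[0]-50:p[0]+50],None,fx=5,fy=5,interpolation=cv2.INTER_CUBIC))
E
```

```text
t 6.9 pos [ 0.4683 -0.0179  0.2159] yaw -2.58 q6 -0.11 w 0.0594 gf 20.0 F [ 0.   0.8 -1.7]
linear [-1.043   0.3362  0.0201] spin -0.0905 tilt [-1.e-04  8.e-04 -1.e+00]
[309 152]
```

View pics/s4.png

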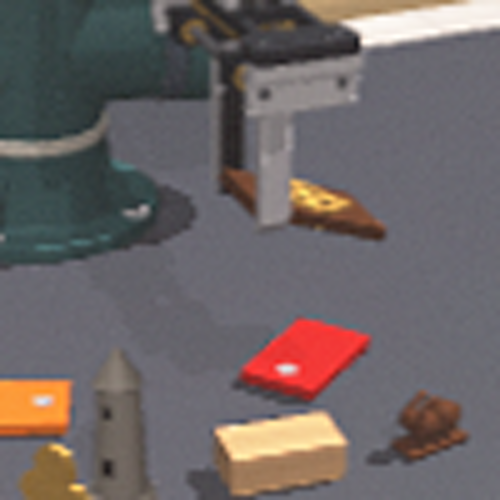

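The brass cross now faces up, with the slab tilted about 25° from level and held firmly. I'll carry it high to the cradle.

drive_tool(
  series=[
    {"linear": [-0.07,0.02,0],"spin": -0.01},
    {"linear": [-0.2,0.06,0],"spin": -0.02},
    {"linear": [-0.34,0.11,0],"spin": -0.04},
    {"linear": [-0.48,0.15,0],"spin": -0.06},
    {"linear": [-0.62,0.2,0],"spin": -0.08},
    {"linear": [-0.76,0.25,0],"spin": -0.09},
    {"linear": [-0.9,0.3,0],"spin": -0.09},
    {"linear": [-1,0.35,0],"spin": -0.09},
  ],
)

```text
time: 7.75
eef_pos: [0.5597, -0.3252, 0.2135]
eef_rot: [0.675, 0.737, -0.0, -0.0]
wrist_force: [0.5, 0.5, -1.2]
grip_width: 0.0595
gripper_force: 20.0
```

```bash
python3 go.py .559 -.3534 .11 5.2
```

```text
t 7.75 pos [ 0.5597 -0.3252  0.2135] yaw 5.04 q6 -0.7 w 0.0595 gf 20.0 F [ 0.5  0.5 -1.2]
linear [-0.0932 -0.0105  0.345 ] spin -0.0019 tilt [-3.e-04 -5.e-04 -1.e+00]
```

drive_tool(
  series=[
    {"linear": [-0.05,-0.005,0.0],"spin": -0.002},
    {"linear": [-0.093,-0.01,0.06],"spin": -0.002},
    {"linear": [-0.093,-0.01,0.14],"spin": -0.002},
    {"linear": [-0.093,-0.01,0.22],"spin": -0.002},
    {"linear": [-0.093,-0.01,0.29],"spin": -0.002},
    {"linear": [-0.093,-0.01,0.345],"spin": -0.002},
    {"linear": [-0.093,-0.01,0.345],"spin": -0.002},
    {"linear": [-0.093,-0.01,0.345],"spin": -0.002},
  ],
)

```text
time: 8.55
eef_pos: [0.5591, -0.3499, 0.111]
eef_rot: [0.673, 0.739, 0.0, -0.0]
wrist_force: [0.1, -0.8, -1.3]
grip_width: 0.0597
gripper_force: 20.0
```

```bash
python3 go.py .559 -.3534 .073 5.2; python3 - <<'E'
from station import env
from m import *
for n in("scene","top"):
    s=env.snapshot(n);pickle.dump(s,open(f"pics/{n}5.pkl","wb"))
s=load("scene",5);g=np.r_[env.read_state()["eef_pos"][:2],0];u=np.array([-.0901,.9959,0]);n=np.array([.9959,.0901,0])
def near(px,off):
    C,d=ray(s,px);k=((g+n*off-C)@n)/(d@n);P=C+d*k[:,None];return np.c_[(P-np.array([.5558,-.3185,0]))@u,P[:,2]]
h=cv2.cvtColor(s["image"],cv2.COLOR_BGR2HSV).astype(int);p=proj(s,[env.read_state()["eef_pos"]])[0].astype(int);print(p)
x0,y0=p-[25,25];b=(((h[...,0]<35)|(h[...,0]>170))&(h[...,1]>60))[y0:y0+50,x0:x0+75];im=s["image"][y0:y0+50,x0:x0+75].astype(int)
dark=(h[...,2][y0:y0+50,x0:x0+75]<150)&b
c=max(cv2.findContours(dark.astype(np.uint8),cv2.RETR_EXTERNAL,cv2.CHAIN_APPROX_NONE)[0],key=cv2.contourArea)
for q in cv2.approxPolyDP(c,2,True)[:,0]+[x0,y0]: print(q,"near side",near([q],.03).round(4)[0],"far",near([q],-.03).round(4)[0])
E
```

```text
t 8.55 pos [ 0.5591 -0.3499  0.111 ] yaw 5.34 q6 -0.74 w 0.0597 gf 20.0 F [ 0.1 -0.8 -1.3]
linear [-0.0116 -0.0012  0.1265] spin 0.0017 tilt [ 6.e-04 -3.e-04 -1.e+00]
[214 220]
[222 223] near side [-0.0203  0.1179] far [-0.0029  0.0777]
[223 228] near side [-0.0192  0.1011] far [-0.0018  0.0598]
[245 229] near side [0.0438 0.0764] far [0.0653 0.0335]
[245 225] near side [0.0448 0.0897] far [0.0664 0.0477]
[238 217] near side [0.0266 0.1224] far [0.047  0.0825]
[230 217] near side [0.0039 0.1296] far [0.0228 0.0902]
[239 220] near side [0.0286 0.1118] far [0.0492 0.0712]
[234 225] near side [0.0128 0.1003] far [0.0323 0.059 ]
```

drive_tool(
  series=[
    {"linear": [-0.012,0,0.03],"spin": 0},
    {"linear": [-0.012,0,0.07],"spin": 0},
    {"linear": [-0.012,0,0.1],"spin": 0},
    {"linear": [-0.012,0,0.12],"spin": 0},
    {"linear": [-0.013,0,0.135],"spin": 0},
    {"linear": [-0.015,0,0.15],"spin": 0},
    {"linear": [-0.018,0,0.165],"spin": 0},
    {"linear": [-0.02,0,0.18],"spin": 0},
  ],
  squeeze=10,
)

```text
time: 9.45
eef_pos: [0.5601, -0.3572, 0.0573]
eef_rot: [0.674, 0.739, -0.0, 0.001]
wrist_force: [-0.6, -1.3, -0.1]
grip_width: 0.06
gripper_force: 10.0
```

```bash
cat > see.py <<'E'
import sys
from station import env
from m import *
i=sys.argv[1]
s=env.snapshot("scene");pickle.dump(s,open(f"pics/scene{i}.pkl","wb"))
st=env.read_state();g=np.r_[st["eef_pos"][:2],0];u=np.array([-.0901,.9959,0]);n=np.array([.9959,.0901,0]);C0=np.array([.5558,-.3185,0])
print("grip along/across mm",((g-C0)@u*1e3).round(1),((g-C0)@n*1e3).round(1))
def near(px,off):
    C,d=ray(s,px);k=((g+n*off-C)@n)/(d@n);P=C+d*k[:,None];return (np.c_[(P-C0)@u,P[:,2]]*1e3).round(1)[0]
h=cv2.cvtColor(s["image"],cv2.COLOR_BGR2HSV).astype(int)
for x in range(226,256,3):
    col=h[215:260,x];d=np.nonzero((col[:,2]<110)&(col[:,1]>70)&((col[:,0]<20)|(col[:,0]>170)))[0]
    if len(d): print(x,"rows",d[0]+215,d[-1]+215,"back edge",near([(x,d[-1]+215.5)],.03))
E
python3 go.py .5594 -.3578 .033 5.2; python3 see.py 6
```

```text
t 9.45 pos [ 0.5601 -0.3572  0.0573] yaw 5.29 q6 -0.75 w 0.06 gf 10.0 F [-0.6 -1.3 -0.1]
linear [-0.0016 -0.0025  0.081 ] spin 0.001 tilt [-0.0013  0.0012 -1.    ]
grip along/across mm -38.6 0.5
226 rows 242 244 back edge [-16.2  43.4]
229 rows 233 243 back edge [-7.3 43.6]
232 rows 236 243 back edge [ 1.4 40.4]
235 rows 241 243 back edge [10.2 37.2]
238 rows 240 242 back edge [19.3 37.4]
241 rows 240 242 back edge [28.3 34.2]
244 rows 240 241 back edge [37.6 34.4]
```

E2 is resting on the bed at about 15° from level. I'll lower the gripped end the rest of the way with a softer grip.

drive_tool(
  series=[
    {"linear": [-0.001,0,0.014],"spin": 0},
    {"linear": [-0.001,0,0.028],"spin": 0},
    {"linear": [-0.002,0,0.042],"spin": 0},
    {"linear": [-0.002,0,0.054],"spin": 0},
    {"linear": [-0.002,0,0.064],"spin": 0},
    {"linear": [-0.002,0,0.07],"spin": 0},
    {"linear": [-0.002,0,0.074],"spin": 0},
    {"linear": [-0.002,0,0.074],"spin": 0},
  ],
  squeeze=6,
)

```text
time: 10.3
eef_pos: [0.5599, -0.3577, 0.037]
eef_rot: [0.674, 0.739, -0.0, 0.001]
wrist_force: [-3.1, 0.4, 6.9]
grip_width: 0.06
gripper_force: 6.0
```

```bash
python3 go.py .5594 -.3578 .033 5.2; python3 see.py 7
```

```text
t 10.3 pos [ 0.5599 -0.3577  0.037 ] yaw 5.3 q6 -0.75 w 0.06 gf 6.0 F [-3.1  0.4  6.9]
linear [-0.     -0.0016  0.0134] spin 0.0012 tilt [-1.7e-03  6.0e-04 -1.0e+00]
grip along/across mm -39.5 0.5
226 rows 240 248 back edge [-17.6  29.9]
229 rows 235 247 back edge [-8.6 30. ]
232 rows 244 245 back edge [ 0.8 33.6]
235 rows 243 245 back edge [ 9.6 30.4]
238 rows 242 244 back edge [18.7 30.6]
241 rows 241 243 back edge [28.  30.7]
244 rows 240 242 back edge [37.3 30.9]
```

drive_tool(
  series=[
    {"linear": [0,0,-0.006],"spin": 0},
    {"linear": [0,0,-0.006],"spin": 0},
    {"linear": [0,0,-0.006],"spin": 0},
    {"linear": [0,0,-0.006],"spin": 0},
    {"linear": [0,0,-0.006],"spin": 0},
  ],
  claw=-1,
  squeeze=3,
)

```text
time: 10.85
eef_pos: [0.5596, -0.357, 0.036]
eef_rot: [0.674, 0.739, 0.0, -0.0]
wrist_force: [0.9, 0.5, 0.3]
grip_width: 0.0933
gripper_force: 0.0
```

drive_tool(
  series=[
    {"linear": [0,0,-0.08],"spin": 0},
    {"linear": [0,0,-0.2],"spin": 0},
    {"linear": [0,0,-0.35],"spin": 0},
    {"linear": [0,0,-0.5],"spin": 0},
    {"linear": [0,-0.2,-0.5],"spin": 0},
    {"linear": [0,-0.35,-0.5],"spin": 0},
    {"linear": [0,-0.5,-0.5],"spin": 0},
    {"linear": [0,-0.65,-0.5],"spin": 0},
  ],
)

```text
time: 11.65
eef_pos: [0.3636, -0.3751, 0.1864]
eef_rot: [0.674, 0.739, -0.0, 0.0]
wrist_force: [-0.4, -0.6, 0.4]
grip_width: 0.0943
gripper_force: 0.0
```

```bash
python3 - <<'E'
from station import env
from m import *
for n in("top","scene"):
    s=env.snapshot(n);pickle.dump(s,open(f"pics/{n}8.pkl","wb"))
t,s=load("top",8),load("scene",8)
f=lambda im,x,y,w,h,k:cv2.resize(im[y-h:y+h,x-w:x+w],None,fx=k,fy=k,interpolation=cv2.INTER_CUBIC)
a=np.vstack([f(t["image"],433,193,32,24,6),np.zeros((12,384,3),np.uint8),f(t["image"],380,195,96,72,2)])
b=np.vstack([f(s["image"],232,240,32,24,6),np.zeros((12,384,3),np.uint8),f(s["image"],270,225,96,72,2)])
cv2.imwrite("pics/fin.png",np.hstack([a,b]))
brown=lambda h,b:(h[...,1]>90)&((h[...,0]<28)|(h[...,0]>170))&(b[...,2]<190)|((h[...,1]>150)&(h[...,0]<30))
print(face(t,(405,170,462,216),brown,.040))
from scipy.ndimage import median_filter
P=np.array([depthpt(t,(x,y)) for x in range(420,447,2) for y in range(187,200,2)])
A=np.c_[P[:,:2],np.ones(len(P))];c=np.linalg.lstsq(A,P[:,2],rcond=None)[0];print("depth plane slope",c[:2].round(3),"z",np.median(P[:,2]).round(4))
E
```

```text
(array([ 0.55681628, -0.31264993]), (119.42552185058594, 60.687835693359375), -84.85268259048462, array([432.06870861, 191.53283664]))
depth plane slope [-4.008  1.605] z 0.0408
```

View pics/fin.png

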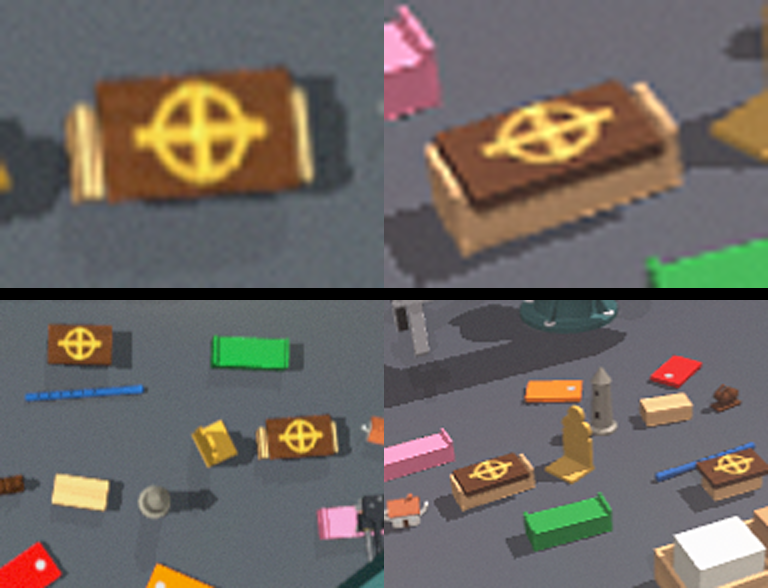

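The plaque lies picture up on the cradle, with both lips visible beyond its ends, and everything else is where it was. I'll do one quick numeric check, then hand in.

```bash
python3 - <<'E'
from station import env
from m import *
t=load("top",8);s=load("scene",8)
r=face(t,(405,170,462,216),lambda h,b:(h[...,1]>120)&(b[...,2]<150)&((h[...,0]<20)|(h[...,0]>170)),.040)
d=r[0]-[.5558,-.3185];print(r,"along",d@[-.0901,.9959],"across",d@[.9959,.0901])
P=np.array([depthpt(t,(x,y)) for x in range(422,448) for y in range(184,202)]);P=P[abs(P[:,2]-.0405)<.006]
A=np.c_[P[:,:2]-P[:,:2].mean(0),np.ones(len(P))];print("slope",np.linalg.lstsq(A,P[:,2],rcond=None)[0].round(4),len(P))
if abs(d@[-.0901,.9959])<.0065 and abs(d@[.9959,.0901])<.008: print(env.sign_off())
E
```

```text
(array([ 0.55707941, -0.31774979]), (98.47917938232422, 59.2780876159668), -84.48234987258911, array([433.4622818 , 191.12375312])) along 0.0006318632000732533 across 0.0013417554180908794
slope [0.0071 0.0101 0.0408] 439
the job is handed in; nothing more can be done
None
```

The plaque is turned over and lies picture side up and level on the beech cradle's bed, within about 1.5 mm of centre, with everything else left in place and the job handed in after about 12 s of robot time.

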